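Load the jar mixer and start it

TASK

Push the dark jar with the orange hoops slowly up the loading ramp of the roller mixer until it drops in between the two black rollers at the top, against the stop plate, without letting it get away from you and roll back. Only push it along: do not pinch it between the fingers or lift it off the ramp. Once it is home, press the green start button and draw back, leaving everything else on the bench where it stands.

Things in the scene. Friction and masses are not known exactly. Their poses are not given: they have to be found in the camera images.
- jar: The jar to push: dark cylinder lying on its side, 100 mm long, 60 mm diameter, with an orange hoop (64 mm diameter, 16 mm wide) at each end on which it rolls. 0.25 to 0.46 kg. Origin at its middle, on its axis; y along the axis, x and z turn as it rolls. Starts loose, crosswise on the landing. Left alone on the slope it rolls back. Pushed from behind it rolls or slides; takes 2 to 10 N, at moments 20 N.
- mixer: Fixed roller mixer with loading ramp, 400 mm long, 120 mm wide. Origin on the bench, mid-width; x points uphill (pushing direction), y across, z up. From low to high x: lip, landing, slope, two rollers, stop plate (146 to 154 mm, 75 mm high), white motor housing (154 to 234 mm, 70 mm high). Blue side walls 108 mm apart inside: 16 to 22 mm above landing and slope, 56 mm above bench at x 76 to 158 mm.
- landing (a point): Middle of the jar's level landing, on its surface (mixer x -117 mm, 6 mm above the bench). The landing runs from mixer x -158 to -75 mm; a lip 8 mm thick closes its low end, its top 14 mm above the bench. The jar starts with its axis between mixer x -118 and -88 mm.
- ramp: The 8 degree slope, part of the mixer: origin mid-width at its foot (mixer x -75 mm, 6 mm above the bench), x along the slope uphill, y across, z square to its surface. It runs 165 mm up to the front roller (mixer x 88 mm, 29 mm above the bench). On it the jar's axis lies 32 mm above the surface.
- seat (a point): Where the middle of the jar lies when home, resting on both rollers: mixer x 112 mm, 55 mm above the bench. The rollers are black, 24 mm diameter, do not turn; axes along mixer y at x 90 and 134 mm, 17 mm above the bench. The jar tips in by itself, dropping about 6 mm, once its axis has passed x 90 mm. The stop plate is then 2 mm beyond the jar.
- start_top (a point): Centre of the top of the round green start button, 28 mm in diameter, 88 mm above the bench on the motor housing (mixer frame x 194 mm, y 0). Pressed straight down.
- start (a joint): Travel of the start button in m: 0 up, 0.006 fully down. Sprung: it starts to move at 1.5 N, fully down takes 5 N, springs back when let go.
- vial: Small dark jar with steel lid standing beside the ramp, 36 mm diameter, 50 mm tall; origin under it. Leave alone.
- weight: Brass weight with a grip knob beside the ramp, 32 mm diameter, 46 mm tall; origin under it. Leave alone.
- dark_jar_a: Dark jar with steel lid standing on the bench, 70 mm diameter, 95 mm tall; origin under it. Leave alone.
- dark_jar_b: Another such jar, 70 mm diameter, 95 mm tall; origin under it. Leave alone.
- amber_bottle: Amber reagent bottle, 68 mm diameter, 150 mm tall; origin under it. Leave alone.
- beaker: Glass beaker, 72 mm diameter, 90 mm tall; origin under it. Leave alone.
- spoon: Metal spoon lying on the bench, 170 mm long; origin under its middle, x along it. Leave alone.
Things that resemble listed ones, but are neither listed nor needed, are in the scene too. Leave any pink look-alike of the jar alone.

How it is judged:
On the way, in this order (a step that is already met when the one before it is completed fails the run):
1. the jar is rolled up the slope, on its surface, past a third of its length (x of jar in the frame of ramp between 0.06 and 0.15 m and z of jar in the frame of ramp below 0.037 m), for 0.1 s.
2. the jar lies at rest between the two rollers (x of jar in the frame of mixer between 0.105 and 0.119 m and z of jar in the frame of mixer between 0.05 and 0.06 m and angle between the y axis of jar and the y axis of mixer, either way round below 0.1 rad and linear speed of jar below 0.02 m/s), for 0.3 s.
3. the green button is pressed (4 mm or more) (value of joint start above 0.004 m), for 0.02 s.
At the end, for the whole second after the job is handed in: The jar lies at rest on both rollers (axis 105 to 119 mm along the mixer's x and 50 to 60 mm above the bench, within 0.1 rad of square) and the button, having been pressed, is up again (all of step 2 and value of joint start below 0.002 m); the robot touches nothing.
It fails at once if the jar gets away: before reaching the rollers it moves faster than 0.2 m/s with nothing of the robot touching it (x of jar in the frame of ramp below 0.15 m and linear speed of jar above 0.2 m/s and contact force between each of the fingers, the arm and jar below 0.01 N).
It fails at once if the jar is lifted off the surface (its axis more than 50 mm above the ramp's plane) (z of jar in the frame of ramp above 0.05 m).
It fails at once if the jar is taken between the fingers (grasp point within 22 mm of its middle) (distance between the grasp point and jar below 0.022 m).
It fails at once if the button is pressed before the jar is home (value of joint start above 0.003 m and x of jar in the frame of mixer below 0.1 m).
It fails at once if something else on the bench is moved by more than 30 mm (distance of any of vial, weight, dark_jar_a, dark_jar_b, amber_bottle, beaker, spoon from where it was at the start of the episode above 0.03 m).
It also fails if it takes over 53 s, if anything falls off the work surface, if the arm or the gripper's body presses on something with over 40 N, if the wrist force passes 120 N, or if a joint passes its speed limit or range.

ROBOT

A 7-joint arm with a two-finger parallel gripper is mounted at the origin on the work surface. World frame = base frame: x ahead of the robot, y to its left, z up, the work surface at z = 0. Lengths are in m, angles in rad, forces in N, time in s.
With the tool pointing down it reaches from about 0.35 to 0.9 m from the base axis. Payload 19.9 kg.
Tool frame: the origin (TCP) lies at the very end of the fingers, on their centre line; the grasp point (between the pads) lies 19 mm behind it; z points along the fingers, x is the direction in which the jaws open and shut, and the axes are right-handed (so a half turn about z gives the same grasp; the last joint's range is limited). The gripper opens to 85 mm and grips with 20 to 120 N. Pads are 22 mm wide; open, the fingers measure 114 mm over their backs; the gripper's body (76 mm by 85 mm) begins 54 mm behind the grasp point. The pads swing forward as they close: fully open they stand 13 mm farther back than shut.
Start: joints at [1.192, 0.417, -0.01, 1.614, 0.005, 1.111, -0.053], TCP at [0.207, -0.59, 0.231] pointing down, gripper open.
Joint ranges: [-2.81, 2.81], [-0.39, 2.02], [-1.27, 1.25], [0.06, 2.57], [-1.19, 4.33], [0.19, 2], [-2.82, 2.82]. Speed limits (rad/s): [1.89, 1.89, 2.39, 2.39, 3.01, 3.01, 3.01].

INTERFACE

Orientations are given as a rotation vector (axis times angle).
In Python, from rig import env gives the robot as it stands. The module is installed in compiled form; this text tells all that it offers. Calls block until the motion is done:
- env.move_pose(position, orientation): joint-space move of the TCP to a pose.
- env.line_to(position, v=0.15, ori=None): straight line of the TCP; ori=None keeps the orientation; v is the mean speed in m/s.
- env.move_joints(angles): joint-space move.
- env.open_gripper() and env.clamp(grasp_force=None): open the fingers fully, or close them until they stop; grasp_force is the grip in N (None keeps the last).
- env.dwell(seconds).
- env.solve_ik(position, orientation): joint angles nearest the present ones, or None.
- env.get_obs(): the state.
- env.get_image(name): name is "side" or "top" or "wrist"; returns (picture, depth): 384x512x3 uint8, red, green, blue; 384x512 float32, m along the optical axis (not along the pixel's ray), 0 where there is no reading.
- env.calibration(name): a dict with "camera_matrix" (3x3 intrinsics, pixels), "cam_to_world" (4x4, takes a point from camera to world coordinates). Camera axes: x right, y up, looking along -z (the intrinsics and any distortion apply to the point x, -y, -z); pixel columns grow to the right and rows downward; lengths in m; the calibration is good to about 2 mm. The wrist camera is an equidistant fisheye: a pixel r from the principal point sees the ray r / f radians off the axis. A picture is of the moment at which its call begins: read the wrist's pose just before it. calibration takes no time and is no camera call; for the wrist camera it gives the pose at the moment of the call.
A pose or a line that the arm cannot do raises env.MotionError and nothing moves.
- env.finish_job(): hands the job in, once; it reports no verdict.
Trained networks look in the newest picture that a camera, given by its name, has taken for a name from the list of things; names that differ only in an ending like _2 or _b are one class to them, and where a whole thing is asked for, a point or a joint stands for the part that bears it (a point fixed in the world has none). Each returns a list of dicts, best first, with "confidence" (0 to 1); they miss things now and then, are a little off and sometimes report something else, mostly with a low value. They report only what shows in the picture. A call takes as long as a camera call. They do not tell look-alikes from the thing itself.
- env.find_in(camera, query): "rect" ([centre column, centre row, width, height] as shares, 0 to 1, of the picture: columns of its width, rows of its height, round what is visible of it).
- env.silhouettes(camera, query): "mask" (384x512 bool, what is visible of it) and "rect" ([centre column, centre row, width, height] as shares, 0 to 1, of the picture: columns of its width, rows of its height, round what is visible of it).
- env.pinpoint(camera, query): "point" ([column, row] as shares, 0 to 1, of the picture: columns of its width, rows of its height: a listed point, or the origin of a listed thing).
The state is a dict: "time_s": time; "qpos": joint angles; "joint_vel": joint speeds; "tau": joint torques, N m; "tool_pos": TCP position; "eef_rot": TCP orientation; "contact_force": force on the tool from outside, world axes, zero at the start; "moment": the same for the moment, N m; "finger_gap": opening from 0.0 (shut) to 1.0 (fully open).
Only numpy, scipy, OpenCV 4.12 (cv2) and the standard library are available. Lean on these libraries where they do the work, as an engineer would, in place of code of your own. Each camera call takes 0.05 s, during which the arm holds its last target. There are 200 camera calls.

## Working session

There is one attempt and no reset: what is moved stays moved. The work goes in short steps, each a Python script; the robot and the scene stay as the last script left them, time stands still between calls to the robot, and variables do not carry over. Pictures are saved under pics/ and viewed, about 8 in all and at most 12, crops included, and the job is handed in when it is done.

```bash
mkdir -p pics
cat > h.py <<'E'
from rig import env
import numpy as np, cv2
def px2w(cam,u,v,depth=None,z=None):
    c=env.calibration(cam);K=np.array(c["camera_matrix"]);T=np.array(c["cam_to_world"])
    d=np.array([(u-K[0,2])/K[0,0],-(v-K[1,2])/K[1,1],-1.0])
    o=T[:3,3];dw=T[:3,:3]@d
    s=depth if depth is not None else (z-o[2])/dw[2]
    return o+s*dw
E
python3 - <<'E'
from h import *
ims=[]
for c in("top","side"):
    im,d=env.get_image(c);np.save(f"d_{c}.npy",d);np.save(f"i_{c}.npy",im);cv2.imwrite(f"pics/{c}1.png",im[:,:,::-1])
    k=env.calibration(c);print(c,np.round(k["cam_to_world"],3).tolist(),np.round(k["camera_matrix"],1).tolist())
    for q in("jar","mixer","landing","seat","start_top","ramp"):
        for r in env.pinpoint(c,q)[:3]:
            u,v=r["point"][0]*512,r["point"][1]*384
            dd=d[min(int(v),383),min(int(u),511)]
            print(c,q,round(r["confidence"],2),round(u),round(v),np.round(px2w(c,u,v,depth=dd),3))
o=env.get_obs();print(o["time_s"],o["tool_pos"],o["eef_rot"],o["contact_force"])
E
```

```text
top [[-0.016, 0.998, -0.064, 0.438], [-0.999, -0.018, -0.032, -0.026], [-0.033, 0.064, 0.997, 1.009], [0.0, 0.0, 0.0, 1.0]] [[355.2, 0.0, 255.4], [0.0, 355.2, 191.1], [0.0, 0.0, 1.0]]
top jar 0.92 324 105 [ 0.728 -0.184  0.062]
top jar 0.8 354 288 [ 0.241 -0.248  0.06 ]
top jar 0.64 325 226 [ 0.404 -0.179  0.06 ]
top mixer 0.71 272 176 [ 0.545 -0.043  0.015]
top landing 0.74 128 150 [0.617 0.345 0.072]
top landing 0.72 319 163 [ 0.57  -0.166  0.068]
top seat 0.75 234 177 [ 0.546  0.068 -0.006]
top start_top 0.55 200 180 [0.529 0.148 0.092]
top ramp 0.61 303 168 [ 0.565 -0.131  0.003]
top ramp 0.51 259 128 [ 0.674 -0.009  0.049]
side [[-0.994, 0.041, -0.102, 0.366], [-0.108, -0.524, 0.845, 0.936], [-0.018, 0.851, 0.525, 0.668], [0.0, 0.0, 0.0, 1.0]] [[366.4, 0.0, 263.4], [0.0, 366.4, 199.0], [0.0, 0.0, 1.0]]
side jar 0.93 291 188 [ 0.4   -0.153  0.041]
side jar 0.84 193 181 [ 0.745 -0.163  0.048]
side jar 0.8 338 181 [ 0.241 -0.2    0.047]
side mixer 0.89 242 214 [ 0.549 -0.017  0.018]
side landing 0.7 246 192 [ 0.554 -0.131  0.03 ]
side seat 0.92 245 216 [ 0.537 -0.004  0.02 ]
side start_top 0.38 244 222 [0.523 0.102 0.073]
side ramp 0.76 243 202 [ 0.563 -0.111  0.003]
0.7 [ 0.2071249  -0.58963621  0.23125241] [-2.56327310e+00  1.81632871e+00  1.59462994e-04] [-0.60599382  0.43432845  0.34882576]
```

Run:
```python
import cv2,numpy as np
a=cv2.imread("pics/top1.png")[60:330,90:430];b=cv2.imread("pics/side1.png")
cv2.imwrite("pics/t2.png",cv2.resize(a,None,fx=2.2,fy=2.2,interpolation=cv2.INTER_CUBIC))
cv2.imwrite("pics/s2.png",cv2.resize(b,None,fx=1.5,fy=1.5,interpolation=cv2.INTER_CUBIC))
```

```text
(no output)
```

View pics/t2.png

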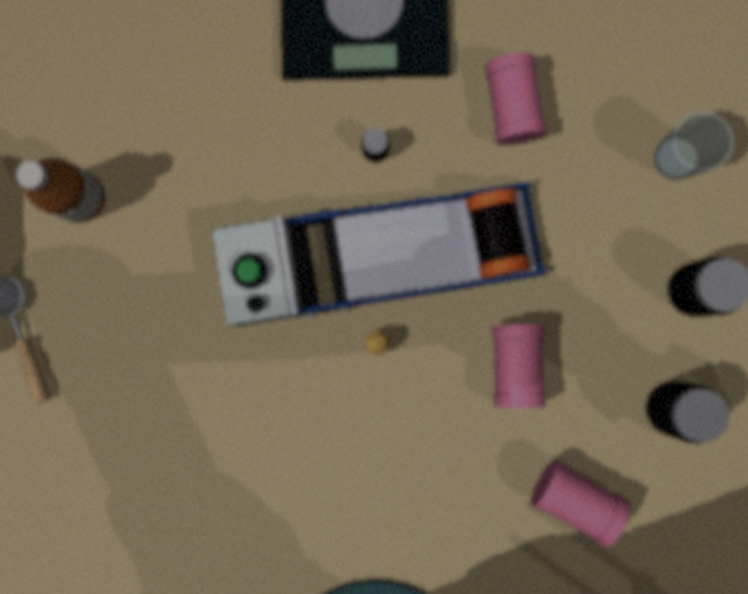

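View pics/s2.png

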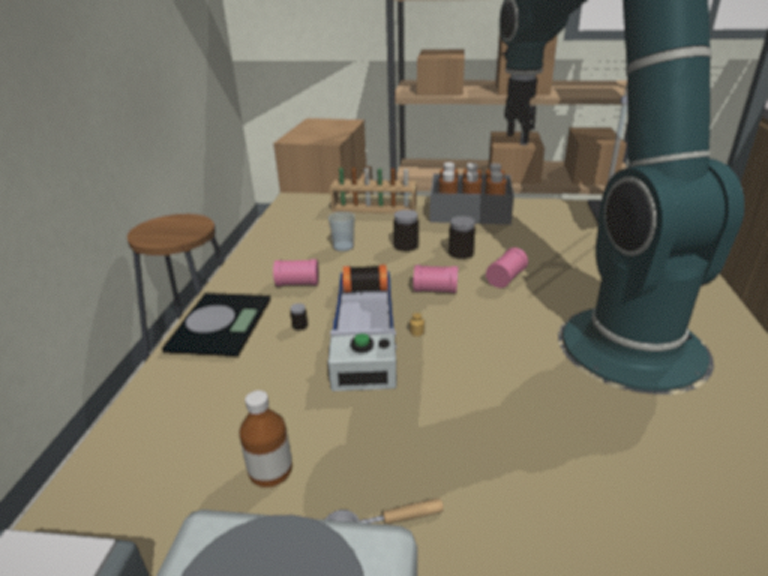

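The target is the dark jar with two orange hoops, at px (316,165) in top. The three pink cylinders at top px (324,105), (326,226) and (354,288) are look-alikes without hoops, so I'll leave them. The enlarged crop already confirms this. Next I measure the button, the hoops and the mixer axis.

```bash
cat >> h.py <<'E'
def cloud(cam,d):
    c=env.calibration(cam);K=np.array(c["camera_matrix"]);T=np.array(c["cam_to_world"])
    v,u=np.mgrid[:384,:512]
    p=np.stack([(u-K[0,2])/K[0,0]*d,-(v-K[1,2])/K[1,1]*d,-d],-1)
    return p@T[:3,:3].T+T[:3,3]
def look(cam,im,d):
    hsv=cv2.cvtColor(im,cv2.COLOR_RGB2HSV).astype(int);P=cloud(cam,d);H,S,V=hsv[...,0],hsv[...,1],hsv[...,2]
    near=(abs(P[...,0]-.55)<.13)&(abs(P[...,1]+.0)<.27)&(d>0)
    return P,near,near&(H>=5)&(H<=13)&(S>175)&(V>70),near&(H>50)&(H<85)&(S>100),near&(H>105)&(H<130)&(S>110)
E
python3 - <<'E'
from h import *
for cam in("top","side"):
    im=np.load(f"i_{cam}.npy");d=np.load(f"d_{cam}.npy");P,near,o,g,b=look(cam,im,d)
    for n,m in(("orange",o),("green",g),("blue",b)):
        k,l,st,ce=cv2.connectedComponentsWithStats(m.astype(np.uint8))
        for i in range(1,k):
            if st[i,4]>12: print(cam,n,st[i].tolist(),ce[i].round(1),np.median(P[l==i],0).round(4))
    if cam=="top":
        m=near&(P[...,2]>.012)
        m=cv2.morphologyEx(m.astype(np.uint8),cv2.MORPH_OPEN,np.ones((3,3)))
        k,l,st,ce=cv2.connectedComponentsWithStats(m);i=1+np.argmax(st[1:,4])
        q=P[l==i]; print(cv2.minAreaRect(q[:,:2].astype(np.float32)), cv2.minAreaRect(np.argwhere(l==i)[:,::-1].astype(np.float32)))
        u,v=[g.nonzero()[j].mean() for j in(1,0)];print("btn",px2w(cam,u,v,z=.088))
        u,v=[o.nonzero()[j].mean() for j in(1,0)];print("jar",px2w(cam,u,v,z=.065))
E
```

```text
top orange [303, 147, 21, 9, 104] [312.7 150.6] [ 0.6052 -0.1513  0.0656]
top orange [309, 176, 21, 9, 119] [319.  179.9] [ 0.5257 -0.1653  0.0662]
top green [197, 177, 12, 12, 115] [202.6 182.4] [0.5237 0.1403 0.0899]
top blue [326, 144, 9, 35, 49] [330.5 158.5] [ 0.5918 -0.2068  0.014 ]
top blue [221, 156, 24, 9, 71] [232.3 159.1] [0.5888 0.0661 0.0546]
top blue [227, 196, 23, 6, 54] [236.6 198.6] [0.481  0.0623 0.0533]
((0.5348926782608032, 0.040760017931461334), (0.12375754117965698, 0.28306129574775696), 8.363143920898438) ((240.6700439453125, 178.69000244140625), (46.24477767944336, 103.80326080322266), 81.8698959350586)
btn [0.52422239 0.12185606 0.088     ]
jar [ 0.56254318 -0.15894343  0.065     ]
side green [236, 223, 10, 8, 54] [240.9 226.3] [0.523  0.1492 0.0903]
```

Geometry agrees: the button, the midpoint between the walls and the jar lie on one line at 8.1° from world +y. That puts the jar at mixer x ≈ -107 mm. I'll close the fingers and come down behind the jar.

```bash
cat >> h.py <<'E'
from scipy.spatial.transform import Rotation as R
A=np.deg2rad(8.1);e=np.array([-np.sin(A),np.cos(A),0]);n=np.array([-e[1],e[0],0])  # mixer x, y
BTN=np.array([.5237,.1405,0])
def P_(s,z,t=0): return BTN+(s-.194)*e+t*n+np.array([0,0,z])
def ori(sg): 
    x=sg*n;z=np.array([0,0,-1.]);return R.from_matrix(np.c_[x,np.cross(z,x),z]).as_rotvec()
def rep(t=""):
    o=env.get_obs();d=np.array(o["tool_pos"])-BTN
    print(t,"t",round(o["time_s"],2),"s",round(d@e+.194,4),"lat",round(d@n,4),"z",round(o["tool_pos"][2],4),"F",np.round(o["contact_force"],1),"gap",o["finger_gap"],flush=True);return o
E
python3 - <<'E'
from h import *
q0=np.array(env.get_obs()["qpos"]);best=None
for sg in(1,-1):
    q=env.solve_ik(P_(-.172,.16),ori(sg)); print(sg,None if q is None else np.round(q,2))
    if q is not None and (best is None or np.abs(q-q0).max()<best[0]): best=(np.abs(q-q0).max(),sg)
sg=best[1];open("sg","w").write(str(sg))
env.clamp(20);rep()
env.move_pose(P_(-.172,.16),ori(sg));rep()
env.line_to(P_(-.172,.029),v=.1);rep()
a,_=env.get_image("wrist");b,d=env.get_image("side");np.save("d2.npy",d)
cv2.imwrite("pics/c3.png",np.hstack([cv2.resize(a,(400,300)),cv2.resize(b[140:260,180:340],(400,300),interpolation=cv2.INTER_CUBIC)])[:,:,::-1])
rep()
E
```

```text
1 [ 0.26  0.48  0.08  1.7  -0.05  0.96 -2.64]
-1 [ 0.68  0.52 -0.49  1.69  0.28  1.    0.24]
 t 1.47 s -0.4843 lat 0.4163 z 0.2313 F [-0.1 -0.2 -0.4] gap 0.0016741130509160627
 t 3.37 s -0.1735 lat 0.0007 z 0.1601 F [-0.5  0.4  0.4] gap -0.0005661136891137963
 t 4.83 s -0.1722 lat -0.0003 z 0.0296 F [ 0.1 -0.1  0.4] gap -0.0009519910655406188
 t 4.92 s -0.1722 lat -0.0002 z 0.0295 F [-0.5 -1.3 -0. ] gap -0.0025916003801114014
```

View pics/c3.png

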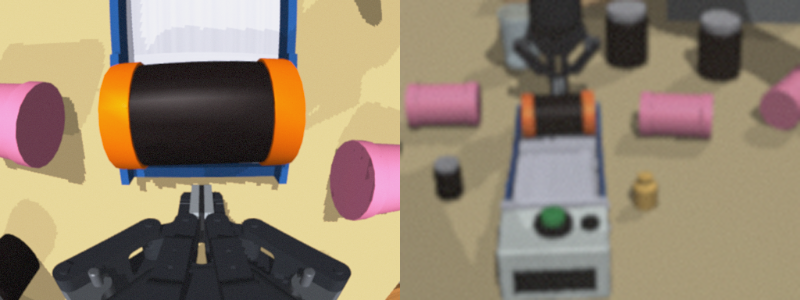

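The wrist view shows the finger at px (201,190), centred behind the jar, whose hoops span px 101–305. The jar lies square in the channel. Now I push slowly.

Run:
```python
from h import *
off=.041
def zj(s): return .029+max(0,s+.075)*np.tan(np.deg2rad(8))
env.line_to(P_(-.150,.029),v=.03);rep()
for s in(-.075,0.0):
    env.line_to(P_(s-off,zj(s)),v=.035);rep(s)
im,d=env.get_image("top");P,near,o,g,b=look("top",im,d)
k,l,st,ce=cv2.connectedComponentsWithStats(o.astype(np.uint8))
for i in range(1,k):
    if st[i,4]>12:
        p=np.median(P[l==i],0);print(ce[i].round(1),p.round(4),"s",((p-BTN)@e+.194).round(4),"lat",((p-BTN)@n).round(4))
a,_=env.get_image("wrist");b,_=env.get_image("side")
cv2.imwrite("pics/c4.png",np.hstack([cv2.resize(a,(400,300)),cv2.resize(b[140:260,180:340],(400,300),interpolation=cv2.INTER_CUBIC)])[:,:,::-1])
rep()
```

```text
t 5.81 s -0.1502 lat 0.0 z 0.029 F [ 0.5  0.4 -0.7] gap 0.004391182410505078
-0.075 t 6.93 s -0.1162 lat 0.0 z 0.029 F [-0.4 -0.7  0.3] gap -0.0017129464965016854
0.0 t 9.25 s -0.0411 lat -0.0 z 0.0396 F [ 0.5 -4.6  4.3] gap -0.0009987367096326472
[265.5 158.9] [ 0.5839 -0.0248  0.0722] s 0.0219 lat -0.0363
[271.2 188.4] [ 0.505  -0.0379  0.0719] s 0.02 lat 0.0437
[277.9 187.5] [ 0.5067 -0.0561  0.0786] s 0.0017 lat 0.0446
 t 9.4 s -0.0411 lat -0.0 z 0.0396 F [ 1.1 -4.6  3.2] gap -0.0023756960396371955
```

View pics/c4.png

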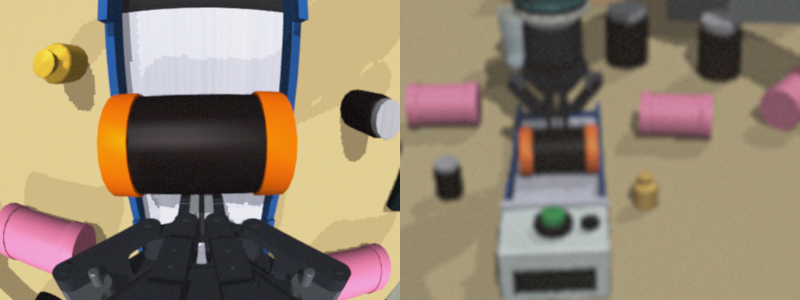

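The jar is on the slope at about mixer x 0, square and touching the finger with about 5 N. I continue pushing to the tipping point.

Run:
```python
from h import *
off=.041
def zj(s): return .029+max(0,s+.075)*np.tan(np.deg2rad(8))
for s in(.06,.085,.09,.094,.098,.102):
    env.line_to(P_(s-off,zj(min(s,.09))),v=.03 if s<.08 else .015);o=rep(s)
    if s>.085 and o["contact_force"]@e>-1.5: break
env.dwell(.3);rep()
a,_=env.get_image("wrist");b,_=env.get_image("side")
cv2.imwrite("pics/c5.png",np.hstack([cv2.resize(a,(400,300)),cv2.resize(b[140:260,180:340],(400,300),interpolation=cv2.INTER_CUBIC)])[:,:,::-1])
```

```text
0.06 t 11.57 s 0.0189 lat -0.0 z 0.048 F [ 0.4 -4.9  4.3] gap -0.0027459251317296478
0.085 t 13.4 s 0.0438 lat -0.0 z 0.0515 F [ 0.2 -6.4  3.4] gap 0.0027446943118383913
0.09 t 13.88 s 0.0495 lat 0.0001 z 0.052 F [-0.6 -0.8 -0.3] gap -0.004857599831199698
 t 14.18 s 0.049 lat 0.0001 z 0.0522 F [ 0.6 -0.5  0.8] gap 0.00013021233831562881
```

View pics/c5.png

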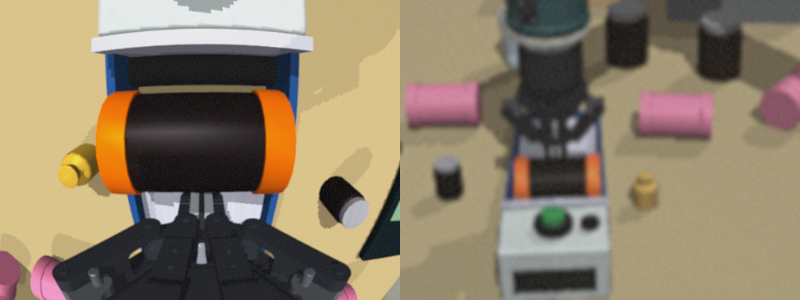

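The force dropped, but the wrist view (jar at rows 92–193, far roller still fully visible) shows the jar balanced on the front roller's crest and not yet in. I push on in small steps.

Run:
```python
from h import *
for f in(.053,.057,.060):
    env.line_to(P_(f,.052),v=.015);rep(f)
env.dwell(.3);rep()
a,_=env.get_image("wrist");im,d=env.get_image("top")
P,near,o,g,b=look("top",im,d)
k,l,st,ce=cv2.connectedComponentsWithStats(o.astype(np.uint8))
for i in range(1,k):
    if st[i,4]>12:
        p=np.median(P[l==i],0);print(ce[i].round(1),p.round(4),"s",((p-BTN)@e+.194).round(4),"lat",((p-BTN)@n).round(4))
cv2.imwrite("pics/c6.png",np.hstack([cv2.resize(a,(400,300)),cv2.resize(im[120:240,160:320],(400,300),interpolation=cv2.INTER_CUBIC)])[:,:,::-1])
```

```text
0.053 t 14.7 s 0.0532 lat 0.0 z 0.052 F [ 0.4 -0.   0.4] gap -0.0011819725326072013
0.057 t 15.12 s 0.0571 lat -0.0 z 0.052 F [ 0.3 -0.7  0.4] gap 0.00244725216334478
0.06 t 15.47 s 0.0601 lat 0.0 z 0.052 F [ 0.5 -0.4  0.6] gap 0.0006701605888267311
 t 15.77 s 0.06 lat -0.0 z 0.052 F [-0.1  0.7 -0.1] gap 0.006400713791019842
```

View pics/c6.png

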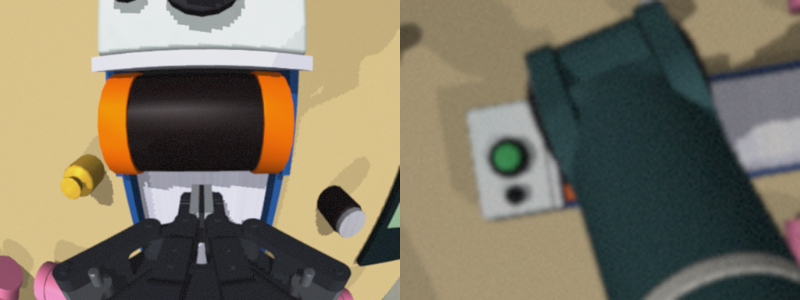

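The jar has dropped in: in the wrist view it lies square at rows 72–170 against the stop plate, clear of the finger. I retreat, check from the side, and move above the button.

Run:
```python
from h import *
sg=int(open("sg").read())
env.line_to(P_(.035,.055),v=.06);env.line_to(P_(.035,.18),v=.12);rep()
b,d=env.get_image("side");P,near,o,g,bl=look("side",b,d)
for nme,m in(("orange",o),("green",g)):
    k,l,st,ce=cv2.connectedComponentsWithStats(m.astype(np.uint8))
    for i in range(1,k):
        if st[i,4]>8:
            q=P[l==i];p=np.median(q,0);print(nme,ce[i].round(1),p.round(4),"s",((p-BTN)@e+.194).round(4),"lat",((p-BTN)@n).round(4),"zmax",np.percentile(q[:,2],95).round(4))
            print("  ray z=.088",px2w("side",*ce[i],z=.088).round(4))
env.line_to(P_(.16,.18),v=.15);rep()
w,_=env.get_image("wrist")
c=env.calibration("wrist");K=np.array(c["camera_matrix"]);T=np.array(c["cam_to_world"])
for r in env.pinpoint("wrist","start_top")[:2]:
    x=(r["point"][0]*512-K[0,2])/K[0,0];y=(r["point"][1]*384-K[1,2])/K[1,1];th=np.hypot(x,y)
    dv=T[:3,:3]@np.array([np.sin(th)*x/th,-np.sin(th)*y/th,-np.cos(th)]);p=T[:3,3]+dv*(.088-T[2,3])/dv[2]
    print("wrist btn",r["confidence"],np.round(r["point"],3),p.round(4),"s",((p-BTN)@e+.194).round(4),"lat",((p-BTN)@n).round(4))
cv2.imwrite("pics/c7.png",np.hstack([cv2.resize(w,(400,300)),cv2.resize(b[140:260,180:340],(400,300),interpolation=cv2.INTER_CUBIC)])[:,:,::-1])
```

```text
t 17.62 s 0.035 lat 0.0004 z 0.1793 F [-0.1 -0.4 -0.6] gap 0.001692125296836655
orange [256.8 210.3] [0.49   0.0623 0.0852] s 0.1213 lat 0.0443 zmax 0.0877
  ray z=.088 [0.4903 0.0653 0.088 ]
orange [228.4 211.3] [0.5723 0.073  0.0848] s 0.1203 lat -0.0386 zmax 0.0875
  ray z=.088 [0.5711 0.0769 0.088 ]
green [240.9 226.3] [0.5229 0.1489 0.0902] s 0.2024 lat -0.0004 zmax 0.0923
  ray z=.088 [0.5235 0.1465 0.088 ]
 t 18.66 s 0.1591 lat -0.0 z 0.1799 F [-0.1 -0.6 -0.7] gap 0.0004006867516562093
wrist btn 0.68 [0.5   0.408] [0.5231 0.1388 0.088 ] s 0.1924 lat 0.0009
```

View pics/c7.png

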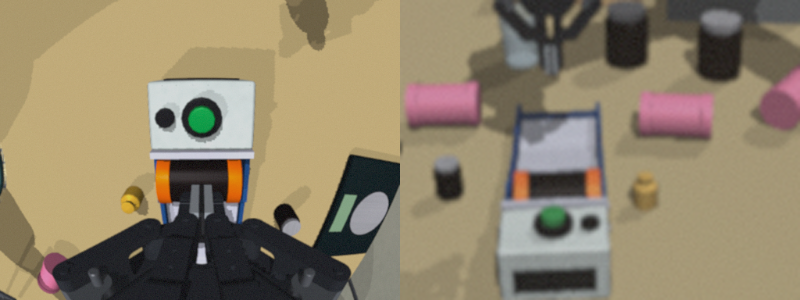

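The hoop tops are at 87 mm, which matches the seat height. Relative to the button in the same picture, the jar is at about 112 mm, and it is square within 0.02 rad. The button at 0.192/0.001 agrees with the earlier fix, so I press it now.

Run:
```python
from h import *
env.line_to(P_(.194,.15),v=.12);env.line_to(P_(.194,.095),v=.08);rep()
for z in(.088,.086,.085,.084,.083,.082,.081,.080,.079):
    env.line_to(P_(.194,z),v=.03);env.dwell(.15)
    F=np.mean([env.get_obs()["contact_force"] for _ in range(5)],0)[2];rep(z)
    if F>7: break
env.dwell(.1)
env.line_to(P_(.194,.20),v=.12);env.line_to(P_(.02,.24),v=.2);env.dwell(.3);rep()
w,_=env.get_image("wrist");b,d=env.get_image("side");P,near,o,g,bl=look("side",b,d)
for nme,m in(("orange",o),("green",g)):
    k,l,st,ce=cv2.connectedComponentsWithStats(m.astype(np.uint8))
    for i in range(1,k):
        if st[i,4]>8:
            q=P[l==i];p=np.median(q,0);print(nme,ce[i].round(1),p.round(4),"s",((p-BTN)@e+.194).round(4),"zmax",np.percentile(q[:,2],95).round(4))
cv2.imwrite("pics/c8.png",np.hstack([cv2.resize(w,(400,300)),cv2.resize(b[140:260,180:340],(400,300),interpolation=cv2.INTER_CUBIC)])[:,:,::-1])
```

```text
t 20.12 s 0.1941 lat -0.0002 z 0.0953 F [-1.  -0.1 -0.2] gap -0.0029551786599571737
0.088 t 20.65 s 0.194 lat -0.0004 z 0.0883 F [3.4 1.3 2.9] gap 0.0014722565175161
0.086 t 21.05 s 0.194 lat -0.0003 z 0.0861 F [4.1 1.1 5.2] gap 0.004590526170634641
0.085 t 21.45 s 0.194 lat -0.0004 z 0.0858 F [-1.9 -1.7 20.8] gap -0.0012329069265880474
 t 24.0 s 0.0205 lat -0.0 z 0.2399 F [-0.2 -0.3 -0.4] gap 4.043342466255976e-05
orange [256.7 210.2] [0.491  0.0617 0.0861] s 0.1206 zmax 0.0868
orange [228.2 211.1] [0.5736 0.0714 0.0841] s 0.1185 zmax 0.0874
green [240.7 226.3] [0.5233 0.1498 0.0901] s 0.2032 zmax 0.0924
```

View pics/c8.png

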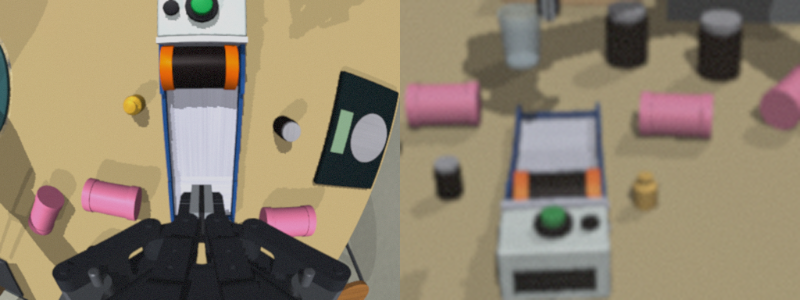

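The jar is still home. The press stopped hard at z 85.8 mm with 20 N, though, and I expected about 82 mm. I'll press again with a fine force profile to make sure the button really travelled its full stroke.

Run:
```python
from h import *
env.line_to(P_(.193,.12),v=.2)
env.line_to(P_(.193,.096),v=.1)
def F():
    L=[]
    for _ in range(6): env.dwell(.03);L.append(env.get_obs()["contact_force"])
    return np.mean(L,0),env.get_obs()["tool_pos"][2]
for z in np.r_[np.arange(.095,.0795,-.001)]:
    env.line_to(P_(.193,z),v=.03);f,zz=F();print(round(z,4),zz.round(4),f.round(2))
    if f[2]>18: break
print(env.get_obs()["time_s"])
env.line_to(P_(.193,.14),v=.12);print(env.get_obs()["time_s"])
```

```text
0.095 0.0952 [0.27 0.09 0.24]
0.094 0.094 [-0.04  0.12  0.07]
0.093 0.093 [-0.03  0.05  0.17]
0.092 0.0921 [ 0.65 -0.1   1.64]
0.091 0.0911 [ 0.99 -0.13  2.19]
0.09 0.0901 [1.58 0.3  2.52]
0.089 0.089 [1.25 0.37 2.99]
0.088 0.088 [ 1.34 -0.04  3.81]
0.087 0.087 [1.56 0.26 4.53]
0.086 0.0861 [ 0.59 -0.21  6.75]
0.085 0.0858 [-4.68 -2.31 22.6 ]
30.6417
31.25
```

The profile is clear: contact at 92 mm, spring force rising from 1.6 to about 5 N over 6 mm, then the hard stop. So the button goes fully down, and the 4 mm height offset is only a TCP/calibration difference. I draw back, do a final check and hand in.

Run:
```python
from h import *
env.line_to(P_(.19,.2),v=.15);env.line_to(P_(.02,.24),v=.2);env.dwell(.5)
b,d=env.get_image("side");P,near,o,g,bl=look("side",b,d)
for nme,m in(("orange",o),("green",g)):
    k,l,st,ce=cv2.connectedComponentsWithStats(m.astype(np.uint8))
    for i in range(1,k):
        if st[i,4]>8:
            q=P[l==i];print(nme,ce[i].round(1),"s",((np.median(q,0)-BTN)@e+.194).round(4),"zmax",np.percentile(q[:,2],95).round(4))
rep();env.finish_job()
```

```text
orange [257.1 210.1] s 0.1192 zmax 0.0872
orange [228.3 211.4] s 0.1204 zmax 0.0868
green [240.7 226.2] s 0.2031 zmax 0.0924
 t 33.38 s 0.02 lat -0.0 z 0.24 F [-0.5 -0.6  0.7] gap -0.002875831448258688
the job is handed in; nothing more can be done
```

The jar is home between the two rollers, the start button was pressed, and I handed the job in at 33.4 s of the 53 s allowed. I pushed the jar from behind with the fingers shut, at about 0.03 m/s. It balanced briefly on the front roller, and a few more millimetres of pushing tipped it in. The finger was clear of it afterwards.

**Jar:** the last side picture shows the hoop tops at 87 mm, which is the seat height. The jar lies square, at about mixer x 111 mm relative to the button in the same picture. The raw reading was 120 mm, because the side camera reads about 9 mm too far along mixer x, the button included.

**Button:** I pressed it twice. The first press hit its hard stop at 86 mm, about 4 mm higher than expected, so I repeated it with force readings. The second showed about 1.6 to 5 N over 6 mm and then the hard stop (about 21 to 23 N each time), so it went fully down. Afterwards it read the same height as before the presses.

**Rest of the bench:** nothing else looked moved in the pictures, though I did not measure those positions. The arm ended touching nothing, with the force reading about 1 N, which is noise.

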